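Pin the hinged cake mould shut and squeeze its ears

TASK

First lift the lid of the small steel caddy right open until it leans back on its stop, and leave it open; next swing the cake mould's open half fully shut; then take the locking pin out of the caddy and push it down through the mould's three aligned lugs until its head sits on the top lug. Let go of the pin, squeeze the mould's two upright ears firmly together between the fingers, and finish while holding that squeeze, so that the halves stay pressed shut. Do not knock over the two tumblers or the jar.

Things in the scene. Friction and masses are not known exactly. Their poses are not given: they have to be found in the camera images.
- caddy: Open steel box fixed to the table, 130 mm (its x) by 150 mm (its y) by 100 mm high, walls 4 mm; origin at the centre of its underside. Its lid is hinged along the far (+x) top edge. The pin stands upright in a black socket block (50 x 50 mm, top 50 mm above the table) at the middle of the box, its shank in a 12 mm hole and its head resting on the block: lift it straight up.
- lid (a joint): Angle of the caddy's clear lid (a 4 mm plate, 130 x 150 mm), rad: 0 shut, 1.8 leaning back on its stop. It swings about the caddy's y axis, the handle going up and then to +x. Past about 1.6 it falls back onto its stop by itself; below 1.4 it falls shut when let go.
- lid_hinge (a point): Point on the lid's hinge line, middle of the caddy's far top edge, 100 mm above the table; turns with the lid.
- lid_handle (a point): Middle of the lid's handle, a round steel bar of 11 mm diameter and 75 mm length, parallel to the hinge line (the caddy's y axis), 35 mm above the lid's upper face (bar centre), on two thin legs near its ends. With the lid shut it lies 100 mm in front of the hinge line (towards the caddy's -x) and 39 mm above it.
- pin_mid (a point): Centre of the loose steel locking pin, 84 mm long, on its axis at the underside of its head; z points up along the pin to the head. Above it: the head, a plain cylinder 20 mm in diameter and 42 mm high. Below it: the shank, 10 mm in diameter and 42 mm long, tapered over the last 6 mm. Mass about 90 g. In the caddy it stands with this point 50 mm above the table (head from 50 to 92 mm).
- mould: Round two-part steel cake mould on a fixed 6 mm dark base plate, 210 x 275 mm. Origin: on the table at the centre of the 170 mm ring, whose walls reach 50 mm above the table. The fixed half is on its +x side, the swinging half on its -x side; the vertical hinge is at x = 0, y = +93 mm, the lugs and ears are at the opposite (-y) side.
- mould_hinge (a point): Point on the mould's vertical hinge axis.
- half (a joint): Angle of the swinging half about the vertical hinge, rad: 0 fully shut (on its stop), larger when open: its free end swings away from the fixed half towards the mould's -x. It stays where it is left (light friction, about 0.3 N at the ear).
- moving_ear (a point): Upright ear (half_c0) on the swinging half, a plate 8 mm thick (its x) and 24 mm wide (its y), from 49 to 95 mm above the table. Origin at its middle, 75 mm above the table, and turns with the half; when shut at x = -6, y = -95 mm in the mould's frame. Its -x face is the outer face to push on to shut the half; 188 mm from the hinge axis.
- fixed_ear (a point): The same ear (mould_c0) on the fixed half, at x = +6, y = -95 mm, 75 mm above the table in the mould's frame. With the mould shut the two ears measure 20 mm over their outer faces, along the mould's x, with a 4 mm gap. They stand 45 mm from the lug holes; nothing else near them is higher than 54 mm above the table, except the pin's head.
- lug_hole (a point): Mouth of the vertical hole in the mould's top lug, 54 mm above the table (x = 0, y = -140 mm in the mould's frame); the underside of the pin's head rests here. Three lugs 34 x 34 x 12 mm with 12 mm holes: the fixed half has the top (42 to 54 mm above the table) and lowest (14 to 26), the swinging half the middle one (28 to 40). With the pin home its head reaches 96 mm above the table.
- tumbler_a: Red plastic tumbler, 68 mm across, 95 mm high. Loose bystander, not to be knocked over; origin at the centre of its foot.
- tumbler_b: Orange plastic tumbler, 68 mm across, 95 mm high. Loose bystander, not to be knocked over; origin at the centre of its foot.
- jar: Amber glass jar, 70 mm across, 110 mm high. Loose bystander, not to be knocked over; origin at the centre of its foot.

How it is judged:
By the outcome, as a careful person would: the job done as asked, in the order asked, and still so for the second after the job is handed in, while the arm keeps its last pose, push and grip.
It also fails if it takes over 72 s, if anything falls off the work surface, if the arm or the gripper's body presses on something with over 40 N, if the wrist force passes 120 N, or if a joint passes its speed limit or range.

ROBOT

A 7-joint arm with a two-finger parallel gripper is mounted at the origin on the work surface. World frame = base frame: x ahead of the robot, y to its left, z up, the work surface at z = 0. Lengths are in m, angles in rad, forces in N, time in s.
With the tool pointing down it reaches from about 0.4 to 0.925 m from the base axis. Payload 4.1 kg.
Tool frame: the origin (TCP) lies on the centre line of the jaws, within the pads' length; the fingertips stand 22 mm ahead of it and the grasp point (between the pads) lies 3 mm ahead of it; z points along the fingers, y is the direction in which the jaws open and shut (so a half turn about z gives the same grasp; the last joint's range is limited). The gripper opens to 85 mm and grips with 20 to 120 N. Pads are 22 mm wide; open, the fingers measure 114 mm over their backs; the gripper's body (76 mm by 85 mm) begins 54 mm behind the grasp point. The pads swing forward as they close: fully open they stand 13 mm farther back than shut.
Start: joints at [1.133, 0.398, 0.045, 1.537, -0.019, 1.207, -0.051], TCP at [0.216, -0.613, 0.224] pointing down, gripper open.
Joint ranges: [-2.82, 2.82], [-0.49, 2.23], [-1.37, 1.46], [0, 2.46], [-1.36, 4.5], [0.23, 2], [-2.94, 2.94]. Speed limits (rad/s): [2.57, 2.57, 3.14, 3.14, 3.14, 3.14, 3.14].

INTERFACE

Orientations are given as a rotation vector (axis times angle).
In Python, from rig import manip gives the robot as it stands.
- The arm moves only by the tool play_rows, never from a script. Its argument "rows" is a list that holds one entry, the list of rows, each a list of 5 numbers: the finger opening in mm, from 0 to 85.4, then the shift along the tool's x, y, z in units of 30 mm (1.0 is 30 mm), then the turn about the tool's z in rad. A call has 1 to 5 rows; each row is the pose to reach, as a shift and turn from the pose commanded when the call began, along the tool's axes at that moment; what a row does not reach only later rows make up. A row lasts 1/12 s, in which the tool goes at most 41.7 mm and 7.16 degrees, less where a joint would pass 70% of its speed; a pose out of reach is approached as far as the arm can. A call with a gripper value outside its range is refused whole. The fingers move at their own pace and stop on an object; the grip force is fixed at half the most. Time passes only in rows, so rows that repeat a pose let the fingers close. It gives the time, the measured TCP pose, the force and the opening at its end, in the units of the state.
- manip.state(): the state, without advancing time (a new reading comes with each control period).
- manip.camera(name): name is "side" or "top" or "wrist"; returns the picture (420x560x3 uint8, red, green, blue); there is no depth.
- manip.camera_params(name): a dict with "fx", "fy", "cx", "cy" (pixels), "R" (3x3) and "t" (3): a world point X has camera coordinates R X + t. Camera axes: x right, y down, z forward; pixel columns grow to the right and rows downward; lengths in m; the calibration is good to about 2 mm. A picture is of the moment at which its call begins: read the wrist's pose just before it. camera_params takes no time and is no camera call; for the wrist camera it gives the pose at the moment of the call.
- manip.sign_off(): hands the job in, once; it reports no verdict.
The state is a dict: "clock": time; "joint_positions": joint angles; "qd": joint speeds; "effort": joint torques, N m; "tcp_pos": TCP position; "eef_rot": TCP orientation; "wrist_force": force on the tool from outside, world axes, zero at the start; "wrist_torque": the same for the moment, N m; "grip_width": opening from 0.0 (shut) to 1.0 (fully open).
Only numpy, scipy, OpenCV 4.12 (cv2) and the standard library are available. Lean on these libraries where they do the work, as an engineer would, in place of code of your own. Each camera call takes 0.05 s, during which the arm holds its last target. There are 200 camera calls.

## Working session

There is one attempt and no reset: what is moved stays moved. The work goes in short steps, Python scripts to look and compute and a tool call to move; the robot and the scene stay as the last step left them, time stands still between calls to the robot, and variables do not carry over. Pictures are saved under pics/ and viewed, about 8 in all and at most 12, crops included, and the job is handed in when it is done.

Besides the shell and the picture viewer there is one more tool, called after "Emit:" as name([rows], argument=value, ...), one row to a line, values as JSON. play_rows: Moves the arm, as the interface text tells. Its arguments: {"type":"object","properties":{"rows":{"type":"array"}},"required":["rows"]}

```bash
mkdir -p pics; ls; python3 - <<'E'
from rig import manip
import cv2,numpy as np
np.set_printoptions(precision=3,suppress=True)
for n in ["side","top"]:
    im=manip.camera(n); cv2.imwrite(f"pics/{n}0.png",cv2.resize(im[:,:,::-1],(800,600),interpolation=cv2.INTER_CUBIC))
    p=manip.camera_params(n); print(n,p['fx'],p['cx'],p['cy'],p['R'].tolist(),p['t'])
s=manip.state();print(s)
E
```

```text
pics
side 405.73138285349495 278.6872072632067 209.2542816917047 [[-0.9561268008779319, -0.2920033002817072, 0.023571450263455973], [-0.19586199687404768, 0.5773380836280063, -0.7926656390769387], [0.21785228670693815, -0.762505612974313, -0.6092007644112287]] [0.518 0.168 1.12 ]
top 530.7849643559658 285.74222629621437 209.80145245351386 [[-0.022980355191716876, -0.9997329537811016, -0.002434008910400467], [-0.9984073869131732, 0.02307522209834846, -0.05148032519633999], [0.051522742866345526, 0.0012470963175593198, -0.9986710427955259]] [0.045 0.529 1.489]
{'clock': 0.1, 'joint_positions': array([ 1.133,  0.399,  0.045,  1.538, -0.019,  1.207, -0.051]), 'qd': array([-0.001, -0.003, -0.002, -0.002, -0.001, -0.001,  0.001]), 'effort': array([  0.003, -47.627,   1.37 , -25.495,   0.012,   0.005,   0.   ]), 'tcp_pos': array([ 0.216, -0.612,  0.223]), 'eef_rot': array([-3.095, -0.529,  0.001]), 'wrist_force': array([ 0.282, -0.14 , -0.325]), 'wrist_torque': array([-0.   ,  0.026, -0.001]), 'grip_width': 0.9964519071276864}
```

View pics/side0.png

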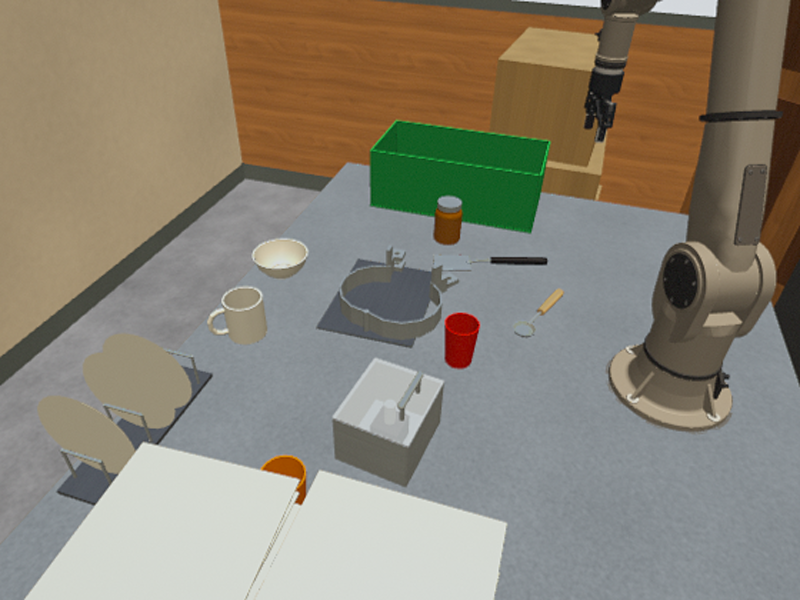

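View pics/top0.png

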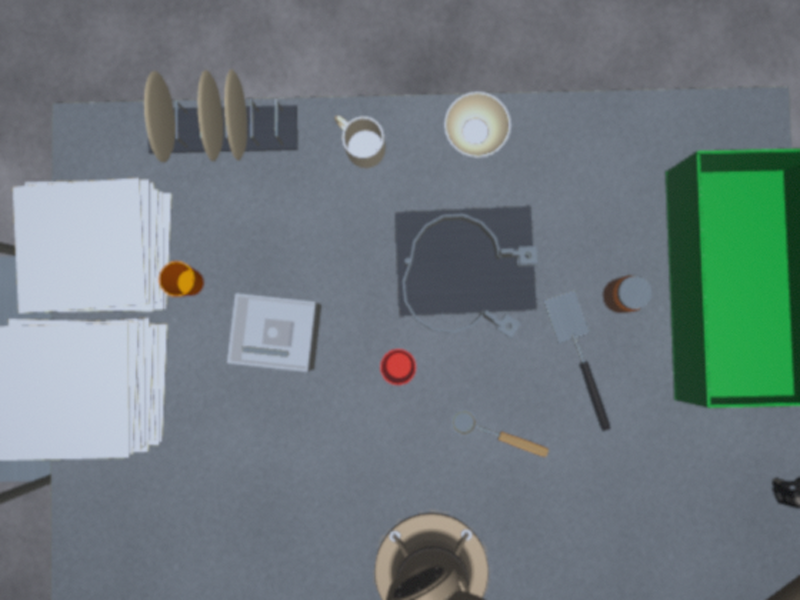

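```bash
cat > h.py <<'E'
from rig import manip
import cv2,numpy as np
from scipy.spatial.transform import Rotation as Ro
np.set_printoptions(precision=4,suppress=True)
def grab(n):
    p=manip.camera_params(n); return manip.camera(n),p
def crop(im,c0,r0,w,h,s):
    o=cv2.resize(im[r0:r0+h,c0:c0+w,::-1],None,fx=s,fy=s,interpolation=cv2.INTER_CUBIC)
    for c in range(c0-c0%10+10,c0+w,10):
        cv2.line(o,(int((c-c0+.5)*s),0),(int((c-c0+.5)*s),4 if c%50 else 12),(0,0,255),1)
        if c%20==0: cv2.putText(o,str(c),(int((c-c0)*s)-8,20),0,.35,(0,0,255),1)
    for r in range(r0-r0%10+10,r0+h,10):
        cv2.line(o,(0,int((r-r0+.5)*s)),(4,int((r-r0+.5)*s)),(0,0,255),1)
        if r%20==0: cv2.putText(o,str(r),(6,int((r-r0)*s)+4),0,.35,(0,0,255),1)
    return o
def ray(p,u,v):
    R=np.array(p['R']);t=np.array(p['t']); d=R.T@np.array([(u-p['cx'])/p['fx'],(v-p['cy'])/p['fy'],1]); return -R.T@t,d
def atz(p,u,v,z):
    c,d=ray(p,u,v); return c+d*(z-c[2])/d[2]
def tri(*a):
    A=np.zeros((3,3));b=np.zeros(3)
    for p,u,v in a:
        c,d=ray(p,u,v);d/=np.linalg.norm(d);M=np.eye(3)-np.outer(d,d);A+=M;b+=M@c
    return np.linalg.solve(A,b)
def proj(p,X):
    x=np.array(p['R'])@X+np.array(p['t']);return np.array([p['fx']*x[0]/x[2]+p['cx'],p['fy']*x[1]/x[2]+p['cy']])
def rel(target,yaw=None):
    """shift in tool axes (units 30mm) from the current pose to target"""
    s=manip.state();R=Ro.from_rotvec(s['eef_rot']).as_matrix()
    print('tcp',s['tcp_pos'],'x',R[:,0],'y',R[:,1],'z',R[:,2],'shift',R.T@(np.array(target)-s['tcp_pos'])/.03)
E
python3 - <<'E'
from h import *
t,_=grab("top");s,_=grab("side")
a=np.zeros((600,800,3),np.uint8)
def put(o,x):
    a[:o.shape[0],x:x+o.shape[1]]=o
put(crop(t,155,200,75,70,5.3),0);put(crop(s,228,245,88,100,4.5),400);cv2.imwrite("pics/caddy.png",a);a[:]=0
put(crop(t,272,138,108,105,3.7),0);put(crop(s,218,160,108,90,3.7),400);cv2.imwrite("pics/mould.png",a)
E
```

```text
(no output)
```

View pics/caddy.png

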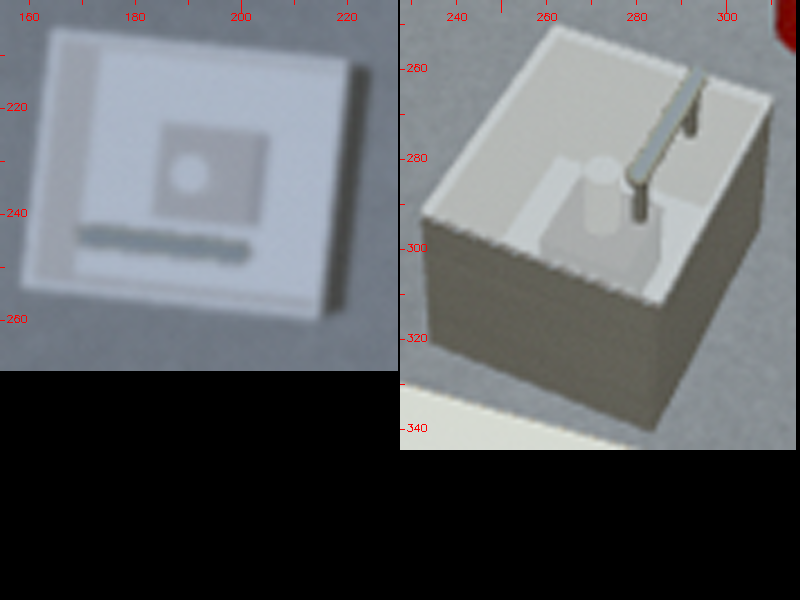

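View pics/mould.png

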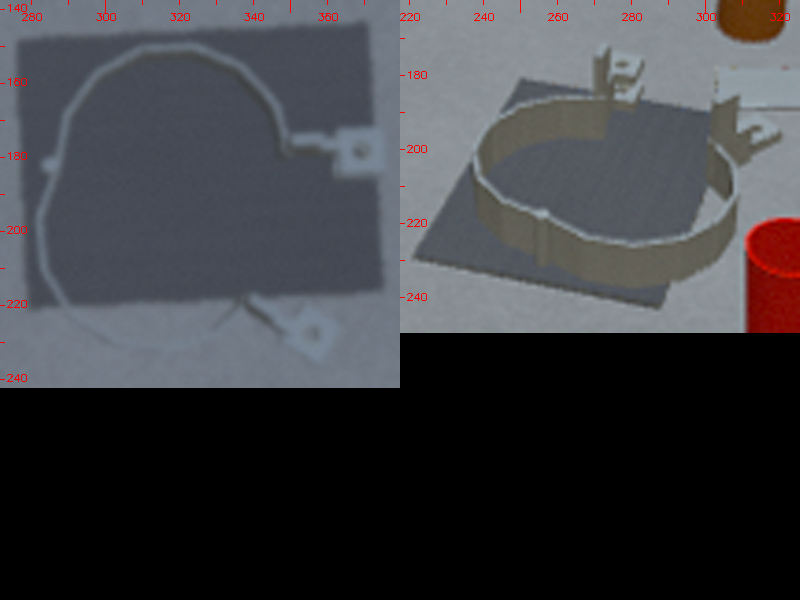

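```bash
python3 - <<'E'
from h import *
T=manip.camera_params("top");S=manip.camera_params("side")
c=np.array([[48,27],[350,62],[320,318],[22,286]])/5.3+[154.5,199.5]
P=np.array([atz(T,*q,.102) for q in c]);print("caddy",P,P.mean(0))
e1=[P[0]-P[1],P[3]-P[2],];print([np.degrees(np.arctan2(e[0],e[1])) for e in e1],[np.linalg.norm(e) for e in e1])
tt=lambda x,y,s,c,r:(x/s+c-.5,y/s+r-.5)
cT=lambda x,y:(T,*tt(x,y,5.3,155,200)); cS=lambda x,y:(S,*tt(x-400,y,4.5,228,245))
mT=lambda x,y:(T,*tt(x,y,3.7,272,138)); mS=lambda x,y:(S,*tt(x-400,y,3.7,218,160))
h1=tri(cT(78,235),cS(637,180));h2=tri(cT(250,252),cS(697,75));print("handle",h1,h2,(h1+h2)/2)
print("handle at .139",atz(*cT(78,235),.139),atz(*cT(250,252),.139))
print("pin",tri(cT(189,172),cS(603,168)),atz(*cT(189,172),.092))
print("base",[atz(*mT(*q),.006) for q in [(17,40),(366,22),(383,290),(30,308)]])
print("lug",tri(mT(361,151),mS(624,64)),atz(*mT(361,151),.054),"swlug",atz(*mT(312,332),.04))
print("fear",tri(mT(312,138),mS(603,48)),"mear",tri(mT(268,312),mS(725,98)))
print("hinge",tri(mT(50,164),mS(543,213)),atz(*mT(50,164),.05))
for n,x,y in [("red",398,366),("orange",178,278),("jar",633,292)]: print(n,atz(T,x*.7,y*.7,.1))
rel([0,0,0])
E
```

```text
caddy [[0.5472 0.3581 0.102 ]
 [0.526  0.2064 0.102 ]
 [0.3981 0.2235 0.102 ]
 [0.4175 0.3726 0.102 ]] [0.4722 0.2901 0.102 ]
[np.float64(7.9352929622873), np.float64(7.412488345054356)] [np.float64(0.15318911134233557), np.float64(0.15029978817165351)]
handle [0.441  0.3349 0.1421] [0.4321 0.2524 0.1371] [0.4365 0.2936 0.1396]
handle at .139 [0.4426 0.336  0.139 ] [0.4324 0.2521 0.139 ]
pin [0.4714 0.2895 0.0926] [0.4728 0.2899 0.092 ]
base [array([0.7076, 0.0562, 0.006 ]), array([ 0.7153, -0.2141,  0.006 ]), array([ 0.5075, -0.2207,  0.006 ]), array([0.5   , 0.0508, 0.006 ])]
lug [ 0.6081 -0.1999  0.0544] [ 0.61   -0.1996  0.054 ] swlug [ 0.476  -0.1608  0.04  ]
fear [ 0.6147 -0.1581  0.0953] mear [ 0.4922 -0.1222  0.0922]
hinge [0.6038 0.0324 0.0572] [0.6061 0.0328 0.05  ]
red [0.4029 0.0543 0.1   ]
orange [0.5765 0.4625 0.1   ]
jar [ 0.5306 -0.3875  0.1   ]
tcp [ 0.2159 -0.6127  0.2236] x [ 0.9431  0.3324 -0.0001] y [ 0.3324 -0.9431 -0.0011] z [-0.0004  0.001  -1.    ] shift [  0.0014 -21.646    7.4773]
```

Emit:
play_rows([
  [[85, 1, -0.85, -0.21, 0], [85, 2, -1.7, -0.42, 0], [85, 3, -2.55, -0.64, 0], [85, 4.05, -3.4, -0.85, 0], [85, 5.07, -4.27, -1.07, 0]],
])

```text
clock: 0.62
tcp_pos: [0.3176, -0.4399, 0.2564]
eef_rot: [-3.097, -0.529, 0.0]
wrist_force: [1.1, -0.3, 0.5]
grip_width: 0.996
```

Emit:
play_rows([
  [[85, 1, -0.85, -0.21, 0], [85, 2, -1.7, -0.42, 0], [85, 3, -2.55, -0.64, 0], [85, 4.05, -3.4, -0.85, 0], [85, 5.07, -4.27, -1.07, 0]],
])

```text
clock: 1.03
tcp_pos: [0.4183, -0.2685, 0.2888]
eef_rot: [3.096, 0.529, 0.0]
wrist_force: [0.8, 0.1, -0.3]
grip_width: 0.995
```

Emit:
play_rows([
  [[85, 1, -0.85, -0.21, -0.12], [85, 2, -1.7, -0.42, -0.245], [85, 3, -2.55, -0.64, -0.37], [85, 4.05, -3.4, -0.85, -0.495], [85, 5.07, -4.27, -1.07, -0.62]],
])

```text
clock: 1.45
tcp_pos: [0.5192, -0.0973, 0.3209]
eef_rot: [2.783, 1.457, 0.0]
wrist_force: [0.8, -0.5, -0.1]
grip_width: 0.998
```

Emit:
play_rows([
  [[85, 0, 0, 0, -0.12], [85, 0, 0, 0, -0.245], [85, 0, 0, 0, -0.37], [85, 0, 0, 0, -0.495], [85, 0, 0, 0, -0.62]],
])

```text
clock: 1.87
tcp_pos: [0.5185, -0.0989, 0.3203]
eef_rot: [-2.205, -2.237, 0.001]
wrist_force: [-0.9, -0.6, -0.0]
grip_width: 0.994
```

```bash
python3 - <<'E'
from h import *
rel([.6,-.2,.1])
im,p=grab("wrist");cv2.imwrite("pics/w1.png",cv2.resize(im[:,:,::-1],(800,600),interpolation=cv2.INTER_CUBIC))
import pickle;pickle.dump(p,open("w1.pkl","wb"))
print(p, manip.state()['joint_positions'],manip.state()['clock'])
R=np.array(p['R']);print(-R.T@p['t'])
for n,X in dict(lug=(.609,-.2,.054),fear=(.6136,-.155,.095),mear=(.492,-.122,.095)).items(): print(n,proj(p,np.array(X))/.7)
E
```

```text
tcp [ 0.5185 -0.0989  0.3203] x [-0.0144  0.9999 -0.0001] y [ 0.9999  0.0144 -0.0004] z [-0.0004 -0.0001 -1.    ] shift [-3.4095  2.6707  7.3418]
{'fx': 317.1148177922769, 'fy': 317.1148177922769, 'cx': 283.07491207536293, 'cy': 209.69967856996166, 'R': array([[ 0.9999,  0.0149,  0.0003],
       [ 0.0143, -0.9642,  0.2646],
       [ 0.0042, -0.2646, -0.9644]]), 't': array([-0.5175, -0.1624,  0.4423])} [ 0.5094  0.1369 -0.4499  1.675   0.061   1.3441  0.0675] 1.9167
[ 0.5179 -0.0318  0.4697]
lug [494.2982 353.9055]
fear [512.0892 323.6804]
mear [372.2097 284.7841]
```

View pics/w1.png

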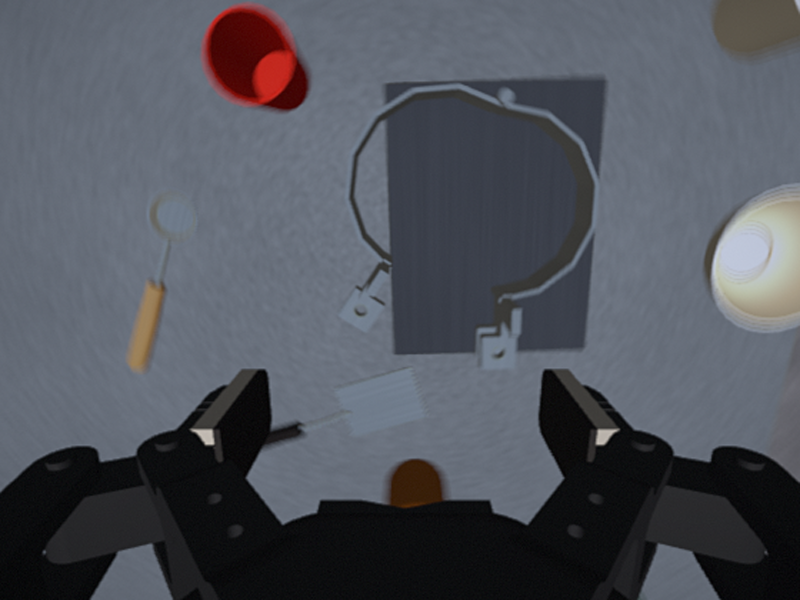

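Emit:
play_rows([
  [[85, 1.19, -0.23, 0.3, 0], [85, 2.38, -0.46, 0.6, 0], [85, 3.57, -0.69, 0.9, 0], [85, 4.76, -0.92, 1.2, 0], [85, 5.95, -1.15, 1.5, 0]],
])

```text
clock: 2.33
tcp_pos: [0.482, 0.0806, 0.2751]
eef_rot: [2.216, 2.226, 0.0]
wrist_force: [0.0, -0.1, 0.4]
grip_width: 0.994
```

Emit:
play_rows([
  [[85, 1.19, -0.23, 0.3, 0], [85, 2.38, -0.46, 0.6, 0], [85, 3.57, -0.69, 0.9, 0], [85, 4.76, -0.92, 1.2, 0], [85, 5.95, -1.15, 1.5, 0]],
])

```text
clock: 2.75
tcp_pos: [0.4462, 0.2588, 0.2302]
eef_rot: [2.216, 2.226, 0.0]
wrist_force: [0.4, -0.2, 0.3]
grip_width: 0.996
```

Emit:
play_rows([
  [[85, 0.6, -0.12, 0.15, 0.075], [85, 1.2, -0.23, 0.33, 0.149], [85, 1.2, -0.23, 0.33, 0.149]],
])

```text
clock: 3.0
tcp_pos: [0.437, 0.2975, 0.2197]
eef_rot: [-2.368, -2.06, 0.001]
wrist_force: [-0.0, 0.5, -0.5]
grip_width: 0.995
```

```bash
python3 - <<'E'
from h import *
rel([.437,.294,.142])
im,p=grab("wrist");cv2.imwrite("pics/w2.png",cv2.resize(im[:,:,::-1],(800,600),interpolation=cv2.INTER_CUBIC))
import pickle;pickle.dump(p,open("w2.pkl","wb"))
for n,X in dict(h1=(.4425,.336,.139),h2=(.4325,.2521,.139),pin=(.472,.29,.092),TL=(.5472,.3581,.102),BR=(.398,.2235,.102)).items(): print(n,proj(p,np.array(X))/.7)
E
```

```text
tcp [0.437  0.2975 0.2197] x [0.1381 0.9904 0.0017] y [ 0.9904 -0.1381 -0.0026] z [-0.0023  0.002  -1.    ] shift [-0.1214  0.0214  2.5901]
h1 [404.0649 233.3654]
h2 [407.0606 385.9114]
pin [460.6496 290.325 ]
TL [582.7191 160.8269]
BR [360.5201 406.8793]
```

View pics/w2.png

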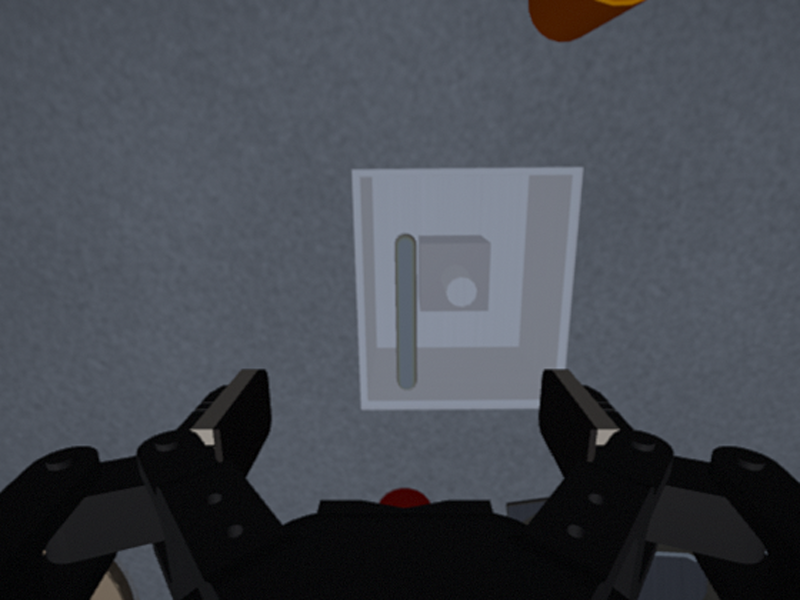

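Emit:
play_rows([
  [[85, -0.06, 0.0, 1.0, 0], [85, -0.12, 0.02, 2.0, 0], [60, -0.12, 0.02, 2.59, 0], [0, -0.12, 0.02, 2.59, 0], [0, -0.12, 0.02, 2.59, 0]],
])

```text
clock: 3.47
tcp_pos: [0.44, 0.2883, 0.1426]
eef_rot: [2.374, 2.057, -0.003]
wrist_force: [0.3, -0.2, 0.8]
grip_width: 0.594
```

Emit:
play_rows([
  [[0, 0, 0, 0, 0], [0, 0, 0, 0, 0], [0, 0, 0, 0, 0], [0, 0, 0, 0, 0], [0, 0, 0, 0, 0]],
])

```text
clock: 3.88
tcp_pos: [0.4401, 0.29, 0.1436]
eef_rot: [2.372, 2.059, 0.002]
wrist_force: [-0.1, -0.9, -0.8]
grip_width: -0.002
```

Emit:
play_rows([
  [[0, 0, 0, 0, 0], [0, 0, 0, 0, 0], [0, 0, 0, 0, 0]],
])

```text
clock: 4.13
tcp_pos: [0.4397, 0.2898, 0.1429]
eef_rot: [2.372, 2.059, -0.0]
wrist_force: [-0.8, -0.3, 0.4]
grip_width: -0.002
```

```bash
python3 - <<'E'
from h import *
s=manip.state();rel([.437,.294,.142])
print(s['wrist_force'],s['grip_width']*85.4,s['clock'])
# arc plan in tool units from handle at theta=0
for th in np.arange(0,1.81,.1):
    x=-100*np.cos(th)+39*np.sin(th)+100; z=100*np.sin(th)+39*np.cos(th)-39
    print(round(th,2),'y',round(x/30,2),'z',round(-z/30,2))
E
```

```text
tcp [0.4397 0.2898 0.1429] x [ 0.1404  0.9901 -0.0001] y [ 0.9901 -0.1404  0.0001] z [ 0.0001 -0.0001 -1.    ] shift [ 0.1264 -0.1083  0.0297]
[-0.8259 -0.2698  0.4218] -0.19011016152237278 4.1333
0.0 y 0.0 z -0.0
0.1 y 0.15 z -0.33
0.2 y 0.32 z -0.64
0.3 y 0.53 z -0.93
0.4 y 0.77 z -1.2
0.5 y 1.03 z -1.44
0.6 y 1.32 z -1.66
0.7 y 1.62 z -1.84
0.8 y 1.94 z -2.0
0.9 y 2.28 z -2.12
1.0 y 2.63 z -2.21
1.1 y 2.98 z -2.26
1.2 y 3.34 z -2.28
1.3 y 3.69 z -2.26
1.4 y 4.05 z -2.21
1.5 y 4.39 z -2.12
1.6 y 4.73 z -1.99
1.7 y 5.05 z -1.84
1.8 y 5.36 z -1.65
```

```bash
python3 - <<'E'
from h import *
a=np.zeros((600,800,3),np.uint8)
im,p=grab("wrist");s,_=grab("side")
o=cv2.resize(im[:,:,::-1],(400,300));a[:300,:400]=o
o=crop(s,220,200,100,140,4);a[:560,400:]=o
o=cv2.resize(im[180:390,140:420,::-1],(400,300));a[300:,:400]=o
cv2.imwrite("pics/w3.png",a)
print(manip.state()['joint_positions'])
for z in (.139,.13): print(proj(p,np.array([.437,.294,z])))
E
```

```text
[-0.0707  0.3239 -0.7097  1.9075  0.2492  0.9993 -1.0318]
[276.0003 249.1299]
[276.3418 242.7973]
```

View pics/w3.png

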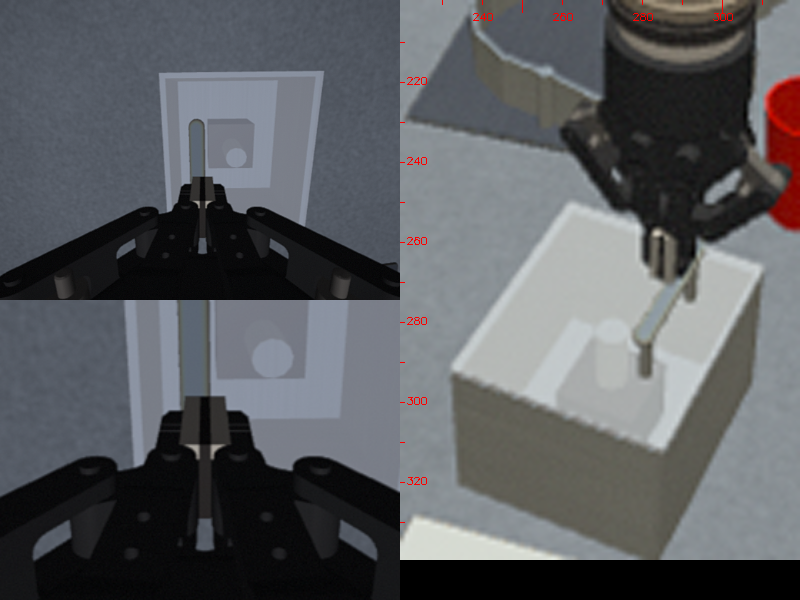

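```bash
python3 - <<'E'
from h import *
S=manip.camera_params("side");W=manip.camera_params("wrist");s=manip.state();t=s['tcp_pos']
print(t,s['grip_width'],s['clock'])
for dz in (0,.01,.022,.03): print(dz,proj(S,t-[0,0,dz]),proj(W,t-[0,0,dz]))
print("bar ends",proj(S,np.array([.4425,.336,.139])),proj(S,np.array([.4325,.2521,.139])))
print("bar ends+",proj(W,np.array([.4425,.336,.139])),proj(W,np.array([.4425,.336,.12])))
E
```

```text
[0.4397 0.2898 0.1428] -0.0017850652176660694 4.2333
0 [285.8197 269.8663] [282.2359 258.9597]
0.01 [285.6676 272.9797] [282.2709 251.2967]
0.022 [285.4877 276.6615] [282.308  243.1669]
0.03 [285.3694 279.0838] [282.3302 238.295 ]
bar ends [278.5298 285.6013] [293.2764 260.4607]
bar ends+ [274.6302 167.5344] [275.5086 162.7479]
```

Emit:
play_rows([
  [[50, 0, 0, 0, 0], [50, 0.07, -0.05, 0, 0], [50, 0.13, -0.11, 0, 0], [50, 0.13, -0.11, 0, 0], [50, 0.13, -0.11, 0, 0]],
])

```text
clock: 4.65
tcp_pos: [0.4367, 0.2944, 0.1429]
eef_rot: [-2.372, -2.06, 0.0]
wrist_force: [0.1, 0.2, -0.5]
grip_width: 0.589
```

Emit:
play_rows([
  [[50, 0, 0, 0.3, 0], [50, 0, 0, 0.6, 0], [50, 0, 0, 0.86, 0], [0, 0, 0, 0.86, 0], [0, 0, 0, 0.86, 0]],
])

```text
clock: 5.07
tcp_pos: [0.4364, 0.2936, 0.116]
eef_rot: [-2.372, -2.059, 0.003]
wrist_force: [-0.5, -0.0, 0.8]
grip_width: 0.315
```

Emit:
play_rows([
  [[0, 0, 0, 0, 0], [0, 0, 0, 0, 0], [0, 0, 0, 0, 0], [0, 0, 0, 0, 0], [0, 0, 0, 0, 0]],
])

```text
clock: 5.48
tcp_pos: [0.4368, 0.2942, 0.1172]
eef_rot: [-2.372, -2.06, 0.0]
wrist_force: [-0.9, 0.9, 0.2]
grip_width: 0.101
```

Emit:
play_rows([
  [[0, 0, 0.04, -0.1, 0], [0, 0, 0.09, -0.2, 0], [0, 0, 0.15, -0.33, 0], [0, 0, 0.15, -0.33, 0]],
])

```text
clock: 5.82
tcp_pos: [0.4412, 0.2937, 0.1276]
eef_rot: [-2.372, -2.059, 0.001]
wrist_force: [-3.2, 0.5, -0.2]
grip_width: 0.106
```

```bash
python3 - <<'E'
from h import *
s=manip.state();print(s['grip_width']*85.4,s['wrist_force'],s['wrist_torque'])
a=np.zeros((600,800,3),np.uint8)
im,p=grab("wrist");s,_=grab("side")
o=cv2.resize(im[:,:,::-1],(400,300));a[:300,:400]=o
o=crop(s,260,240,60,80,6.6);a[:528,400:796]=o
o=cv2.resize(im[180:390,140:420,::-1],(400,300));a[300:,:400]=o
cv2.imwrite("pics/w4.png",a)
E
```

```text
9.023646775272216 [-3.2008  0.4541 -0.162 ] [0.1155 0.6539 0.1189]
```

View pics/w4.png

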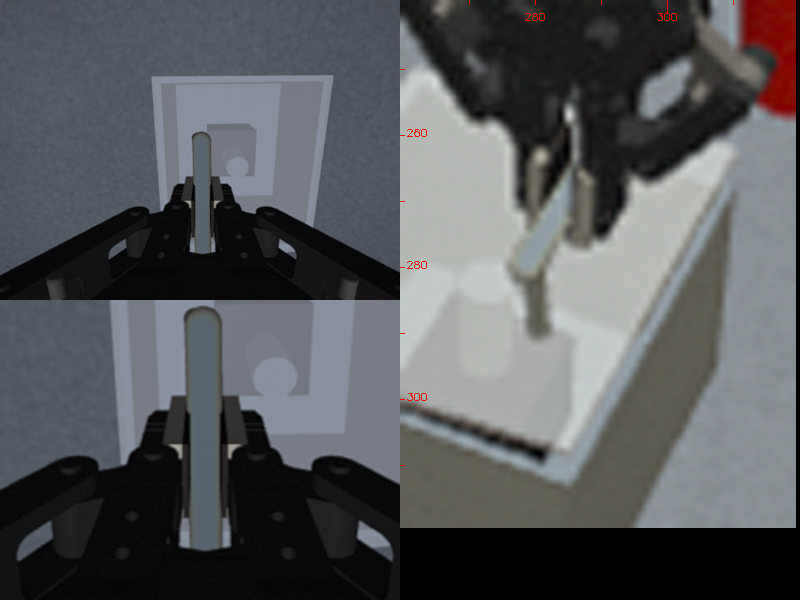

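Emit:
play_rows([
  [[0, 0, 0.17, -0.31, 0], [0, 0, 0.38, -0.6, 0], [0, 0, 0.62, -0.87, 0], [0, 0, 0.88, -1.11, 0], [0, 0, 1.17, -1.33, 0]],
])

```text
clock: 6.33
tcp_pos: [0.4745, 0.2893, 0.1685]
eef_rot: [-2.37, -2.059, 0.005]
wrist_force: [-7.4, 2.6, 1.5]
grip_width: 0.102
```

Emit:
play_rows([
  [[0, 0, 0.3, -0.18, 0], [0, 0, 0.62, -0.34, 0], [0, 0, 0.62, -0.34, 0]],
])

```text
clock: 6.58
tcp_pos: [0.4957, 0.2866, 0.1813]
eef_rot: [-2.374, -2.058, -0.001]
wrist_force: [-8.0, -1.5, 14.6]
grip_width: 0.101
```

Emit:
play_rows([
  [[0, 0, 0.16, -0.12, 0], [0, 0, 0.34, -0.2, 0], [0, 0, 0.52, -0.26, 0], [0, 0, 0.69, -0.3, 0], [0, 0, 0.69, -0.3, 0]],
])

```text
clock: 7.0
tcp_pos: [0.5164, 0.2839, 0.1884]
eef_rot: [-2.373, -2.058, -0.003]
wrist_force: [-5.5, 2.1, 6.0]
grip_width: 0.096
```

Emit:
play_rows([
  [[0, 0, 0.35, -0.05, 0], [0, 0, 0.71, -0.07, 0], [0, 0, 1.06, -0.05, 0], [0, 0, 1.42, 0.0, 0], [0, 0, 1.42, 0.0, 0]],
])

```text
clock: 7.42
tcp_pos: [0.5619, 0.2779, 0.1883]
eef_rot: [2.374, 2.056, 0.012]
wrist_force: [0.4, 4.1, 6.1]
grip_width: 0.096
```

Emit:
play_rows([
  [[0, 0, 0.34, 0.07, 0], [0, 0, 0.68, 0.19, 0], [0, 0, 1.0, 0.33, 0], [0, 0, 1.0, 0.33, 0]],
])

```text
clock: 7.75
tcp_pos: [0.5899, 0.2741, 0.1772]
eef_rot: [-2.373, -2.057, -0.008]
wrist_force: [-1.1, 4.1, 6.0]
grip_width: 0.098
```

```bash
python3 - <<'E'
from h import *
s=manip.state();rel(s['tcp_pos']);print(s['wrist_force'],s['wrist_torque'])
a=np.zeros((600,800,3),np.uint8)
im,p=grab("wrist");s,_=grab("side")
a[:300,:400]=cv2.resize(im[:,:,::-1],(400,300))
a[:560,400:]=crop(s,230,190,100,140,4)
cv2.imwrite("pics/w5.png",a)
E
```

```text
tcp [0.5899 0.2741 0.1772] x [0.1423 0.9898 0.0045] y [ 0.9898 -0.1423  0.0024] z [ 0.0031  0.0041 -1.    ] shift [0. 0. 0.]
[-1.0512  4.1163  5.9623] [1.0021 0.4898 0.1041]
```

View pics/w5.png

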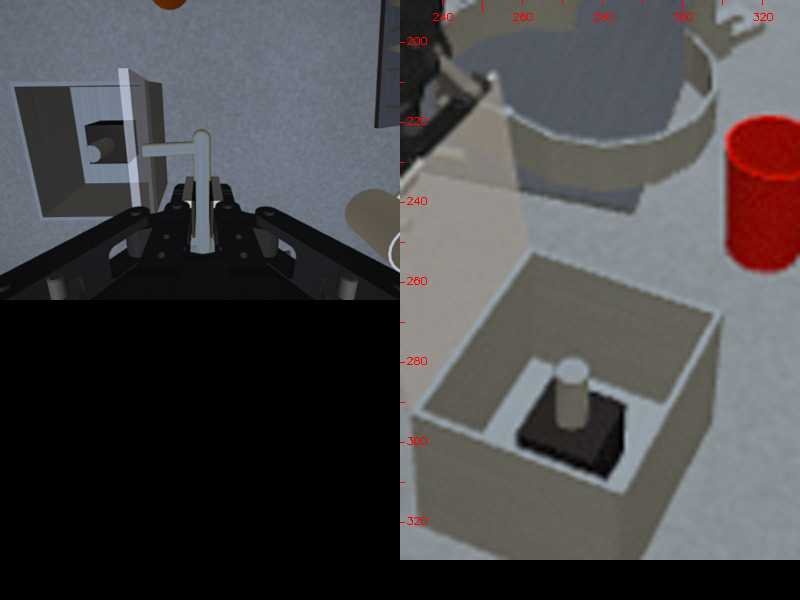

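Emit:
play_rows([
  [[0, 0, 0.12, 0.07, 0], [0, 0, 0.24, 0.14, 0], [0, 0, 0.24, 0.14, 0], [25, 0, 0.24, 0.14, 0], [25, 0, 0.3, 0.14, 0]],
])

```text
clock: 8.27
tcp_pos: [0.5978, 0.2731, 0.1767]
eef_rot: [2.373, 2.057, 0.009]
wrist_force: [-4.0, 3.0, 17.9]
grip_width: 0.297
```

Emit:
play_rows([
  [[25, 0, 0, 0, 0], [25, 0, 0.05, 0, 0], [25, 0, 0.1, 0, 0]],
])

```text
clock: 8.52
tcp_pos: [0.599, 0.2729, 0.1761]
eef_rot: [-2.372, -2.057, -0.004]
wrist_force: [-5.6, 2.9, 18.9]
grip_width: 0.291
```

Emit:
play_rows([
  [[25, 0, 0, -0.4, 0], [25, 0, 0, -0.9, 0], [25, 0, 0, -1.6, 0], [25, 0, 0, -2.4, 0], [25, 0, 0, -3.2, 0]],
])

```text
clock: 8.93
tcp_pos: [0.6002, 0.2676, 0.2679]
eef_rot: [2.373, 2.054, -0.005]
wrist_force: [-0.4, 0.2, -0.4]
grip_width: 0.299
```

```bash
python3 - <<'E'
from h import *
import pickle
p=pickle.load(open("w1.pkl","rb"))
for n,u,v,z in [("lug",499.5,352,.054),("fear",517,322,.095),("hinge",507,95,.05),("mear",376,281,.095),("swlug",361,310,.04)]: print(n,atz(p,u*.7,v*.7,z))
O=np.array([.607,-.06]);a=np.radians(1.6);M=np.array([[np.cos(a),-np.sin(a)],[np.sin(a),np.cos(a)]])
def fin(phi,off):
    c,s=np.cos(phi),np.sin(phi);Q=np.array([[c,s],[-s,c]])
    return O+M@(np.array([0,.093])+Q@np.array([-.006-.004-off,-.188]))
for ph in (.62,.5,.4,.3,.2,.1,0): print(ph,fin(ph,.015),fin(ph,.045))
s=manip.state();print(s['wrist_force']);rel([*fin(.62,.045),.2])
E
```

```text
lug [ 0.614  -0.1979  0.054 ]
fear [ 0.6178 -0.1534  0.095 ]
hinge [0.6047 0.0356 0.05  ]
mear [ 0.4952 -0.1187  0.095 ]
swlug [ 0.477  -0.1611  0.04  ]
0.62 [ 0.4787 -0.1091] [ 0.4538 -0.0923]
0.5 [ 0.4966 -0.1231] [ 0.4699 -0.1095]
0.4 [ 0.5128 -0.1331] [ 0.4848 -0.1222]
0.3 [ 0.5298 -0.1414] [ 0.5009 -0.1333]
0.2 [ 0.5476 -0.148 ] [ 0.518  -0.1428]
0.1 [ 0.5659 -0.1527] [ 0.536  -0.1506]
0 [ 0.5847 -0.1557] [ 0.5547 -0.1565]
[-0.3806  0.2448 -0.3514]
tcp [0.6002 0.2676 0.2679] x [ 0.1434  0.9897 -0.0047] y [ 0.9897 -0.1434  0.0009] z [ 0.0002 -0.0048 -1.    ] shift [-12.564   -3.1111   2.3185]
```

Emit:
play_rows([
  [[0, -1.14, -0.28, 0, 0], [0, -2.28, -0.56, 0, 0], [0, -3.42, -0.85, 0, 0], [0, -4.56, -1.13, 0, 0], [0, -5.7, -1.41, 0, 0]],
])

```text
clock: 9.35
tcp_pos: [0.5328, 0.1031, 0.2675]
eef_rot: [2.373, 2.055, -0.004]
wrist_force: [-0.8, -0.4, -0.2]
grip_width: -0.0
```

Emit:
play_rows([
  [[0, -1.14, -0.28, 0.4, 0], [0, -2.28, -0.56, 0.9, 0], [0, -3.42, -0.85, 1.4, 0], [0, -4.56, -1.13, 1.9, 0], [0, -5.7, -1.41, 2.3, 0]],
])

```text
clock: 9.77
tcp_pos: [0.4653, -0.06, 0.1979]
eef_rot: [2.373, 2.056, -0.005]
wrist_force: [0.6, -0.7, -0.5]
grip_width: -0.0
```

Emit:
play_rows([
  [[0, -0.6, -0.14, 0, -0.08], [0, -1.16, -0.29, 0, -0.172], [0, -1.16, -0.29, 0, -0.172], [0, -1.16, -0.29, 0, -0.172]],
])

```text
clock: 10.1
tcp_pos: [0.4531, -0.0913, 0.1989]
eef_rot: [2.192, 2.249, -0.003]
wrist_force: [0.1, 0.9, 0.9]
grip_width: 0.004
```

```bash
python3 - <<'E'
from h import *
print(manip.state()['grip_width'],manip.state()['clock'])
rel([.4538,-.0923,.057])
E
```

```text
0.004322564575078661 10.1
tcp [ 0.4531 -0.0913  0.1989] x [-0.0253  0.9997 -0.0018] y [ 0.9997  0.0253 -0.0006] z [-0.0006 -0.0019 -1.    ] shift [-0.0248  0.0264  4.7292]
```

Emit:
play_rows([
  [[0, 0, 0, 1.2, 0], [0, 0, 0, 2.4, 0], [0, 0, 0, 3.6, 0], [0, 0, 0, 4.7, 0], [0, -0.2, 0.3, 4.7, 0]],
])

```text
clock: 10.52
tcp_pos: [0.4565, -0.0923, 0.0526]
eef_rot: [-2.176, -2.25, 0.012]
wrist_force: [-1.5, -0.1, -0.3]
grip_width: -0.001
```

Emit:
play_rows([
  [[0, -0.2, 0.25, 0, 0], [0, -0.41, 0.54, 0, 0], [0, -0.65, 0.83, 0, 0], [0, -0.9, 1.12, 0, 0], [0, -1.07, 1.38, 0, 0]],
])

```text
clock: 10.93
tcp_pos: [0.5078, -0.1272, 0.0597]
eef_rot: [2.186, 2.251, 0.002]
wrist_force: [0.3, 0.3, 0.4]
grip_width: 0.001
```

Emit:
play_rows([
  [[0, -0.17, 0.27, 0, 0], [0, -0.32, 0.55, 0, 0], [0, -0.46, 0.83, 0, 0], [0, -0.58, 1.12, 0, 0], [0, -0.7, 1.42, 0, 0]],
])

```text
clock: 11.35
tcp_pos: [0.5491, -0.1453, 0.0579]
eef_rot: [-2.187, -2.256, 0.0]
wrist_force: [-0.0, 0.3, -0.9]
grip_width: -0.001
```

Emit:
play_rows([
  [[0, -0.08, 0.3, 0, 0], [0, -0.17, 0.61, 0, 0], [0, -0.22, 0.85, 0, 0], [0, -0.26, 1.05, 0, 0], [0, -0.26, 1.05, 0, 0]],
])

```text
clock: 11.77
tcp_pos: [0.5817, -0.1518, 0.0581]
eef_rot: [2.186, 2.255, 0.002]
wrist_force: [-0.1, -0.3, -0.2]
grip_width: -0.001
```

```bash
python3 - <<'E'
from h import *
s=manip.state();print(s['clock'],s['wrist_force'])
rel([.5847,-.1557,.057])
E
```

```text
11.7667 [-0.1186 -0.274  -0.2038]
tcp [ 0.5817 -0.1518  0.0581] x [-0.0313  0.9995  0.0001] y [0.9995 0.0313 0.0015] z [ 0.0015  0.0001 -1.    ] shift [-0.1335  0.0962  0.0365]
```

Emit:
play_rows([
  [[0, 0, 0.1, 0, 0], [0, 0, 0.2, 0, 0], [0, 0, 0.3, 0, 0], [0, 0, 0.3, 0, 0]],
])

```text
clock: 12.1
tcp_pos: [0.585, -0.1517, 0.0576]
eef_rot: [-2.183, -2.251, 0.011]
wrist_force: [-8.8, 1.2, 7.5]
grip_width: 0.003
```

Emit:
play_rows([
  [[0, 0, 0.05, 0, 0], [0, 0, 0.1, 0, 0], [0, 0, 0.1, 0, 0]],
])

```text
clock: 12.35
tcp_pos: [0.5849, -0.1517, 0.0575]
eef_rot: [-2.18, -2.247, 0.018]
wrist_force: [-15.2, 1.2, 13.5]
grip_width: -0.001
```

Emit:
play_rows([
  [[0, 0, -0.5, 0, 0], [0, 0, -0.5, -1, 0], [0, 0, -0.5, -2.3, 0], [40, -0.5, 0, -3.6, 0], [85, -1.3, 0.5, -4.7, 0]],
])

```text
clock: 12.77
tcp_pos: [0.6072, -0.1845, 0.1987]
eef_rot: [2.18, 2.261, 0.003]
wrist_force: [1.3, 0.6, 0.0]
grip_width: 0.272
```

Emit:
play_rows([
  [[85, -0.3, 0.35, 0, 0], [85, -0.3, 0.35, 0, 0], [85, -0.3, 0.35, 0, 0], [85, -0.3, 0.35, 0, 0]],
])

```text
clock: 13.1
tcp_pos: [0.6162, -0.1951, 0.1943]
eef_rot: [-2.184, -2.255, 0.002]
wrist_force: [-0.7, 0.3, -0.7]
grip_width: 0.843
```

```bash
python3 - <<'E'
from h import *
import pickle
im,p=grab("wrist");np.save("l1.npy",im);pickle.dump(p,open("l1.pkl","wb"))
print(manip.state()['tcp_pos'],[proj(p,np.array(X)) for X in [(.61,-.2,.054),(.614,-.155,.095)]])
E
```

```text
[ 0.6161 -0.1948  0.1942] [array([276.1901, 201.9769]), array([281.6614, 158.6953])]
```

Emit:
play_rows([
  [[85, 0.6, -0.6, 0, 0], [85, 1.0, -1.2, 0, 0], [85, 1.0, -1.8, 0, 0], [85, 1.0, -1.8, 0, 0], [85, 1.0, -1.8, 0, 0]],
])

```text
clock: 13.57
tcp_pos: [0.5613, -0.1675, 0.1951]
eef_rot: [-2.186, -2.256, 0.002]
wrist_force: [1.6, -0.0, -0.3]
grip_width: 0.993
```

```bash
python3 - <<'E'
from h import *
import pickle
im,p=grab("wrist");np.save("l2.npy",im);pickle.dump(p,open("l2.pkl","wb"))
q=pickle.load(open("l1.pkl","rb"));j=np.load("l1.npy")
a=np.zeros((600,800,3),np.uint8)
L=np.array([.61,-.18,.06])
for k,(i,c) in enumerate([(j,q),(im,p)]):
    u,v=proj(c,L).astype(int);c0,r0=u-40,v-50
    print(c0,r0,proj(c,np.array([.61,-.2,.054])));a[:500,k*400:k*400+400]=crop(i,c0,r0,80,100,5)
cv2.imwrite("pics/lug.png",a)
E
```

```text
236 132 [276.1901 201.9769]
294 162 [331.8957 230.9657]
```

View pics/lug.png

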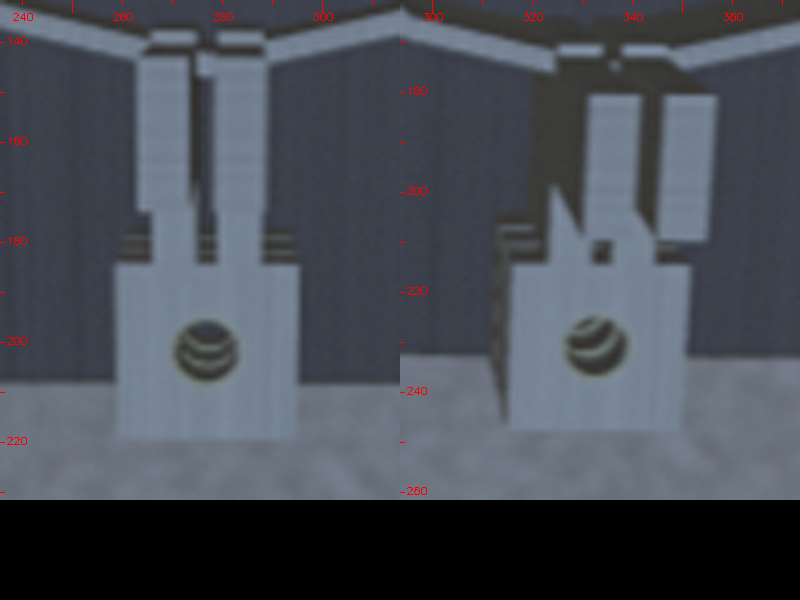

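```bash
python3 - <<'E'
from h import *
import pickle
q=pickle.load(open("l1.pkl","rb"));p=pickle.load(open("l2.pkl","rb"))
a=(276.9,201.7);b=(332.9,230.7)
print(tri((q,*a),(p,*b)),atz(q,*a,.054),atz(p,*b,.054))
e=lambda x,y:(q,x/5+235.5,y/5+131.5); f=lambda x,y:(p,(x-400)/5+293.5,y/5+161.5)
print("ears",tri(e(202,133),f(652,168)),atz(*e(202,133),.095),atz(*f(652,168),.095))
C=np.array([.4725,.2893]);print(manip.state()['joint_positions'])
rel([.4725,.2893,.2])
E
```

```text
[ 0.6107 -0.1993  0.0552] [ 0.6107 -0.1997  0.054 ] [ 0.611  -0.1997  0.054 ]
ears [ 0.6096 -0.1543  0.0988] [ 0.6095 -0.1547  0.095 ] [ 0.6103 -0.1552  0.095 ]
[ 0.599   0.339  -0.48    1.7169  0.1711  1.1275  0.1001]
tcp [ 0.5623 -0.1677  0.1953] x [-0.0314  0.9995 -0.0002] y [ 0.9995  0.0314 -0.0003] z [-0.0002 -0.0002 -1.    ] shift [15.3205 -2.5124 -0.1602]
```

Emit:
play_rows([
  [[50, 1.28, -0.21, 0, 0], [50, 2.56, -0.42, 0, 0], [50, 3.84, -0.63, 0, 0], [50, 5.12, -0.84, 0, 0], [50, 6.4, -1.05, 0, 0]],
])

```text
clock: 14.03
tcp_pos: [0.5253, 0.0249, 0.1955]
eef_rot: [2.187, 2.255, 0.001]
wrist_force: [1.3, 0.5, 0.9]
grip_width: 0.585
```

Emit:
play_rows([
  [[50, 1.28, -0.21, 0, 0], [50, 2.56, -0.42, 0, 0], [50, 3.84, -0.63, 0, 0], [50, 5.12, -0.84, 0, 0], [50, 6.4, -1.05, 0, 0]],
])

```text
clock: 14.45
tcp_pos: [0.4877, 0.2162, 0.1956]
eef_rot: [-2.187, -2.255, -0.002]
wrist_force: [-0.4, 0.3, -0.0]
grip_width: 0.587
```

Emit:
play_rows([
  [[50, 0.8, -0.1, 0, -0.12], [50, 1.6, -0.2, 0, -0.245], [50, 2.2, -0.3, 0, -0.37], [50, 2.52, -0.41, 0, -0.495], [50, 2.52, -0.41, 0, -0.62]],
])

```text
clock: 14.87
tcp_pos: [0.4718, 0.2934, 0.1957]
eef_rot: [-1.377, -2.821, -0.004]
wrist_force: [-0.8, 0.6, 0.3]
grip_width: 0.59
```

Emit:
play_rows([
  [[50, 0, 0, 0, -0.12], [50, 0, 0, 0, -0.245], [50, 0, 0, 0, -0.37], [50, 0, 0, 0, -0.495], [50, 0, 0, 0, -0.62]],
])

```text
clock: 15.28
tcp_pos: [0.4735, 0.2897, 0.1954]
eef_rot: [-0.46, -3.107, -0.002]
wrist_force: [-0.6, -0.2, -0.3]
grip_width: 0.585
```

Emit:
play_rows([
  [[50, 0, 0, 0, -0.12], [50, 0, 0, 0, -0.16], [50, 0, 0, 0, -0.16]],
])

```text
clock: 15.53
tcp_pos: [0.4735, 0.2896, 0.1953]
eef_rot: [-0.219, -3.133, -0.002]
wrist_force: [0.6, 0.2, -0.2]
grip_width: 0.585
```

```bash
python3 - <<'E'
from h import *
im,p=grab("wrist");np.save("p1.npy",im)
s=manip.state();print(s['clock'],s['joint_positions'],s['grip_width'])
rel([.4725,.2893,.058])
u=proj(p,np.array([.4725,.2893,.092]));print(u)
# pin head: bright circle near prediction
g=cv2.cvtColor(im,cv2.COLOR_RGB2GRAY);c0,r0=(u-40).astype(int);w=cv2.resize(g[r0:r0+80,c0:c0+80],None,fx=4,fy=4,interpolation=cv2.INTER_CUBIC)
h=cv2.HoughCircles(w,cv2.HOUGH_GRADIENT,1,30,param1=80,param2=15,minRadius=40,maxRadius=80)
if h is not None:
  for x,y,r in h[0][:4]: print((x/4+c0-.4,y/4+r0-.4,r/4),atz(p,x/4+c0-.4,y/4+r0-.4,.092), 'r exp',317*.01/((np.array(p['R'])@[.4725,.2893,.092]+p['t'])[2]))
E
```

```text
15.5833 [ 0.1572  0.3891 -0.9854  1.7822  0.3508  1.1597  0.4928] 0.5885909589629343
tcp [0.4734 0.2895 0.1953] x [-0.9901  0.1406  0.0008] y [0.1406 0.9901 0.001 ] z [-0.0006  0.0011 -1.    ] shift [ 0.0265 -0.0165  4.5773]
[282.1447 205.3054]
(np.float64(282.475), np.float64(204.225), np.float32(11.5)) [0.4716 0.2897 0.092 ] r exp 12.140840057893753
```

Emit:
play_rows([
  [[50, 0.04, 0, 1.1, 0], [50, 0.04, 0, 2.2, 0], [50, 0.04, 0, 3.2, 0], [50, 0.04, 0, 4.1, 0], [50, 0.04, 0, 4.58, 0]],
])

```text
clock: 16.0
tcp_pos: [0.4704, 0.2881, 0.0549]
eef_rot: [-0.221, -3.13, 0.004]
wrist_force: [-1.3, -0.1, 0.5]
grip_width: 0.589
```

Emit:
play_rows([
  [[50, 0, 0, 0, 0], [0, 0, 0, 0, 0], [0, 0, 0, 0, 0], [0, 0, 0, 0, 0], [0, 0, 0, 0, 0]],
])

```text
clock: 16.42
tcp_pos: [0.4731, 0.2904, 0.0601]
eef_rot: [0.22, 3.131, 0.003]
wrist_force: [-0.2, 1.0, 3.2]
grip_width: 0.211
```

Emit:
play_rows([
  [[0, 0, 0, 0, 0], [0, 0, 0, 0, 0], [0, 0, 0, 0, 0]],
])

```text
clock: 16.67
tcp_pos: [0.4731, 0.2904, 0.0601]
eef_rot: [0.22, 3.131, 0.003]
wrist_force: [1.4, -0.1, 6.7]
grip_width: 0.212
```

Emit:
play_rows([
  [[0, 0, 0, -0.4, 0], [0, 0, 0, -1.2, 0], [0, 0, 0, -2.4, 0], [0, 0, 0, -3.6, 0], [0, 0, 0, -4.8, 0]],
])

```text
clock: 17.08
tcp_pos: [0.4711, 0.2889, 0.2042]
eef_rot: [-0.218, -3.134, 0.001]
wrist_force: [-0.0, 0.5, -0.9]
grip_width: 0.213
```

Emit:
play_rows([
  [[0, 0, 0, -0.2, 0], [0, 0, 0, -0.2, 0], [0, 0, 0, -0.2, 0]],
])

```text
clock: 17.33
tcp_pos: [0.4716, 0.2886, 0.2082]
eef_rot: [0.22, 3.133, -0.002]
wrist_force: [-0.7, 0.2, -1.3]
grip_width: 0.21
```

```bash
python3 - <<'E'
from h import *
s=manip.state();print(s['grip_width']*85.4,s['wrist_force'],s['clock'])
rel([.611,-.1997,.2])
E
```

```text
17.948879368116096 [-0.7262  0.2153 -1.2829] 17.3333
tcp [0.4716 0.2886 0.2082] x [-0.9902  0.1396 -0.0005] y [ 0.1396  0.9902 -0.0011] z [ 0.0004 -0.0011 -1.    ] shift [ -6.8745 -15.4687   0.2929]
```

Emit:
play_rows([
  [[0, -0.4, -1.19, 0, 0], [0, -0.9, -2.38, 0, 0], [0, -1.4, -3.57, 0, 0], [0, -1.9, -4.76, 0, 0], [0, -2.5, -5.95, 0, 0]],
])

```text
clock: 17.75
tcp_pos: [0.5194, 0.0997, 0.2061]
eef_rot: [-0.218, -3.13, 0.003]
wrist_force: [0.8, 0.1, -0.3]
grip_width: 0.21
```

Emit:
play_rows([
  [[0, -0.53, -1.19, 0, 0], [0, -1.06, -2.38, 0, 0], [0, -1.59, -3.57, 0, 0], [0, -2.12, -4.76, 0, 0], [0, -2.65, -5.95, 0, 0]],
])

```text
clock: 18.17
tcp_pos: [0.5735, -0.088, 0.2058]
eef_rot: [-0.219, -3.13, 0.0]
wrist_force: [1.3, 0.7, -0.9]
grip_width: 0.215
```

Emit:
play_rows([
  [[0, -0.53, -1.1, 0, 0.12], [0, -1.06, -2.2, 0, 0.245], [0, -1.5, -3.0, 0.3, 0.37], [0, -1.72, -3.57, 0.7, 0.495], [0, -1.72, -3.57, 0.7, 0.62]],
])

```text
clock: 18.58
tcp_pos: [0.6081, -0.2056, 0.1813]
eef_rot: [-1.182, -2.902, 0.006]
wrist_force: [-0.3, -1.3, -2.0]
grip_width: 0.211
```

Emit:
play_rows([
  [[0, 0, 0, 0, 0.12], [0, 0, 0, 0, 0.245], [0, 0, 0, 0, 0.37], [0, 0, 0, 0, 0.495], [0, 0, 0, 0, 0.62]],
])

```text
clock: 19.0
tcp_pos: [0.6094, -0.1988, 0.1843]
eef_rot: [-2.004, -2.414, 0.003]
wrist_force: [-0.6, -0.6, -0.7]
grip_width: 0.215
```

Emit:
play_rows([
  [[0, 0, 0, 0, 0.1], [0, 0, 0, 0, 0.16], [0, 0, 0, 0, 0.16], [0, 0, 0, 0, 0.16]],
])

```text
clock: 19.33
tcp_pos: [0.61, -0.1988, 0.1852]
eef_rot: [-2.182, -2.256, 0.003]
wrist_force: [-0.2, 1.1, -0.5]
grip_width: 0.215
```

```bash
python3 - <<'E'
from h import *
s=manip.state();print(s['grip_width']*85.4,s['wrist_force'],s['clock'],s['joint_positions'])
rel([.6108,-.1997,.165])
E
```

```text
18.359876695595908 [-0.188   1.0725 -0.4587] 19.3333 [ 0.6322  0.4556 -0.5254  1.5886  0.2423  1.1667  0.0874]
tcp [ 0.61   -0.1988  0.1852] x [-0.0329  0.9995  0.0008] y [ 0.9995  0.0329 -0.0036] z [-0.0037  0.0007 -1.    ] shift [-0.0312  0.0293  0.6721]
```

Emit:
play_rows([
  [[0, -0.03, 0.02, 0.6, 0], [0, -0.06, 0.03, 1.2, 0], [0, -0.06, 0.03, 1.8, 0], [0, -0.06, 0.03, 2.15, 0], [0, -0.06, 0.03, 2.15, 0]],
])

```text
clock: 19.75
tcp_pos: [0.6096, -0.2004, 0.1191]
eef_rot: [-2.181, -2.253, 0.005]
wrist_force: [-0.2, -0.1, -0.9]
grip_width: 0.211
```

Emit:
play_rows([
  [[0, 0, 0, 0, 0], [0, 0, 0, 0, 0]],
])

```text
clock: 19.92
tcp_pos: [0.6129, -0.2009, 0.1235]
eef_rot: [2.185, 2.255, 0.001]
wrist_force: [-0.4, -0.0, 0.2]
grip_width: 0.207
```

```bash
python3 - <<'E'
from h import *
a=np.zeros((600,800,3),np.uint8)
im,p=grab("wrist");s,S=grab("side");np.save("h_w.npy",im);np.save("h_s.npy",s)
T=manip.state()['tcp_pos'];H=np.array([.6108,-.1997,.054]);B=T-[0,0,.052]
print(T,"hole",proj(p,H),proj(S,H),"bottom",proj(p,B),proj(S,B),"head top",proj(p,T+[0,0,.032]))
u,v=proj(p,H).astype(int);print(u-33,v-60);a[:600,:400]=crop(im,u-33,v-60,66,100,6)[:600,:400] if 0 else cv2.copyMakeBorder(crop(im,u-33,v-60,66,100,6),0,0,0,4,0)
u,v=proj(S,H).astype(int);print(u-25,v-45);a[:560,400:]=crop(s,u-25,v-45,50,70,8)
cv2.imwrite("pics/hov.png",a)
E
```

```text
[ 0.6132 -0.201   0.124 ] hole [279.3829 217.3384] [276.6677 176.7366] bottom [282.6147 227.0404] [276.2193 171.903 ] head top [282.7716 291.8523]
246 157
251 131
```

View pics/hov.png

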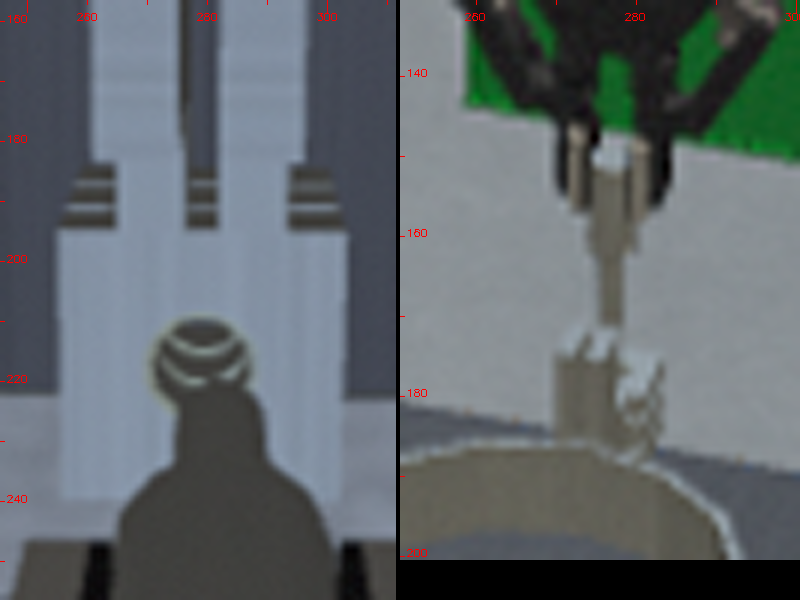

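Emit:
play_rows([
  [[0, 0.055, -0.068, 0, 0], [0, 0.055, -0.068, 0, 0], [0, 0.055, -0.068, 0, 0], [0, 0.055, -0.068, 0, 0], [0, 0.055, -0.068, 0, 0]],
])

```text
clock: 20.43
tcp_pos: [0.6102, -0.1993, 0.1229]
eef_rot: [2.187, 2.255, -0.0]
wrist_force: [-0.7, 0.3, -1.4]
grip_width: 0.21
```

```bash
python3 - <<'E'
from h import *
im,p=grab("wrist");s,S=grab("side")
st=manip.state();T=st['tcp_pos'];H=np.array([.6108,-.1997,.054]);B=T-[0,0,.052];print(T,Ro.from_rotvec(st['eef_rot']).as_matrix()[:,2],st['wrist_force'])
print("hole",proj(p,H),"bottom",proj(p,B))
u,v=proj(p,H).astype(int)
g=cv2.cvtColor(im,cv2.COLOR_RGB2GRAY)
for r in range(v-14,v+26,2): print(r,g[r,u-16:u+18:2], 'start',u-16)
E
```

```text
[ 0.6101 -0.1993  0.1227] [ 0.     -0.0002 -1.    ] [ 0.3856  0.8325 -1.4922]
hole [283.2334 219.7852] bottom [282.2896 226.5272]
205 [145 146 145 143 142 146 144 143 143 144 146 147 143 143 142 144 140] start 267
207 [145 147 145 144 142 147 145 143 145 144 147 148 143 143 142 144 139] start 267
209 [145 148 145 144 141 146 144 144 144 145 146 148 143 143 143 143 139] start 267
211 [146 148 145 145 142 147 147 144 145 145 148 149 143 143 143 144 139] start 267
213 [145 147 145 145 143 148 106  80  76  83 115 150 144 143 142 145 140] start 267
215 [145 148 145 146 141 116  78  62  63  60  81 114 145 143 143 144 139] start 267
217 [145 147 145 146 124  62  97 127 127 125  96  62 138 145 143 143 142] start 267
219 [145 149 145 145 102  94  62  68  70  64  61 101 110 145 143 145 141] start 267
221 [145 148 146 145  99  82  64  63  62  62 112  93 105 145 144 143 141] start 267
223 [146 148 147 145 119  58  63  63  64  61  60  61 133 144 143 144 141] start 267
225 [145 148 146 147 107  60  63  63  63  63  61  79 146 144 144 143 141] start 267
227 [145 148 146 148  95  61  63  64  62  62  61  72 148 145 143 145 141] start 267
229 [145 148 147 149  81  62  64  63  63  62  62  62 148 144 144 145 140] start 267
231 [144 148 146 148  77  62  64  65  63  64  62  61 148 145 143 144 142] start 267
233 [144 148 147 150  79  63  63  63  63  63  64  61 127 147 144 145 141] start 267
235 [144 151 136  85  60  63  64  63  63  63  62  61  68 123 148 145 141] start 267
237 [148 137  64  61  62  61  65  62  63  63  63  64  62  60  99 146 142] start 267
239 [135  69  61  63  64  64  63  63  64  63  63  63  65  62  58  90 144] start 267
241 [ 78  61  62  63  64  62  63  63  63  64  64  63  63  63  61  59 129] start 267
243 [61 62 62 63 63 64 62 64 63 64 62 64 64 64 62 59 86] start 267
```

Emit:
play_rows([
  [[0, -0.01, 0.023, 0.15, 0], [0, -0.01, 0.023, 0.3, 0], [0, -0.01, 0.023, 0.45, 0], [0, -0.01, 0.023, 0.6, 0], [0, -0.01, 0.023, 0.6, 0]],
])

```text
clock: 20.95
tcp_pos: [0.61, -0.1996, 0.1032]
eef_rot: [-2.185, -2.255, 0.002]
wrist_force: [-0.2, -0.2, -0.4]
grip_width: 0.207
```

Emit:
play_rows([
  [[0, 0, 0, 0.05, 0], [0, 0, 0, 0.1, 0], [0, 0, 0, 0.15, 0], [0, 0, 0, 0.15, 0], [0, 0, 0, 0.15, 0]],
])

```text
clock: 21.37
tcp_pos: [0.6109, -0.2001, 0.1003]
eef_rot: [2.187, 2.255, -0.0]
wrist_force: [0.5, -0.7, 0.2]
grip_width: 0.213
```

Emit:
play_rows([
  [[0, 0, 0, 0.12, 0], [0, 0, 0, 0.24, 0], [0, 0, 0, 0.36, 0], [0, 0, 0, 0.48, 0], [0, 0, 0, 0.48, 0]],
])

```text
clock: 21.78
tcp_pos: [0.6105, -0.2001, 0.0848]
eef_rot: [-2.187, -2.255, 0.001]
wrist_force: [-0.4, -3.6, -3.0]
grip_width: 0.212
```

Emit:
play_rows([
  [[0, 0, 0, 0.12, 0], [0, 0, 0, 0.24, 0], [0, 0, 0, 0.36, 0], [0, 0, 0, 0.48, 0], [0, 0, 0, 0.48, 0]],
])

```text
clock: 22.2
tcp_pos: [0.6106, -0.2002, 0.0706]
eef_rot: [2.187, 2.255, -0.001]
wrist_force: [0.0, -4.9, -2.1]
grip_width: 0.212
```

Emit:
play_rows([
  [[0, -0.02, 0, 0.06, 0], [0, -0.02, 0, 0.12, 0], [0, -0.02, 0, 0.18, 0], [0, -0.02, 0, 0.18, 0], [0, -0.02, 0, 0.18, 0]],
])

```text
clock: 22.62
tcp_pos: [0.6107, -0.2003, 0.0657]
eef_rot: [2.187, 2.256, -0.0]
wrist_force: [0.2, -4.2, -2.0]
grip_width: 0.212
```

Emit:
play_rows([
  [[0, 0, 0, 0.04, 0], [0, 0, 0, 0.08, 0], [0, 0, 0, 0.12, 0], [0, 0, 0, 0.12, 0]],
])

```text
clock: 22.95
tcp_pos: [0.6109, -0.2004, 0.0641]
eef_rot: [2.187, 2.255, -0.002]
wrist_force: [-4.2, -4.2, 9.2]
grip_width: 0.209
```

Emit:
play_rows([
  [[0, 0, 0, 0.04, 0], [0, 0, 0, 0.04, 0], [45, 0, 0, 0, 0], [45, 0, 0, 0, 0], [45, 0, 0, 0, 0]],
])

```text
clock: 23.37
tcp_pos: [0.611, -0.1976, 0.062]
eef_rot: [-2.184, -2.256, -0.003]
wrist_force: [0.3, 0.9, -0.3]
grip_width: 0.528
```

Emit:
play_rows([
  [[45, 0, 0, 0, 0], [45, 0, 0, -0.3, 0], [45, 0, 0, -0.8, 0], [45, 0, 0, -1.6, 0], [45, 0, 0, -2.6, 0]],
])

```text
clock: 23.78
tcp_pos: [0.6094, -0.1992, 0.1396]
eef_rot: [-2.183, -2.253, 0.002]
wrist_force: [0.6, -0.3, 0.4]
grip_width: 0.523
```

Emit:
play_rows([
  [[45, 0.5, 0, 0, 0], [45, 1.0, 0, 0, 0], [45, 1.5, 0, 0, 0], [45, 1.5, 0, 0, 0], [45, 1.5, 0, 0, 0]],
])

```text
clock: 24.2
tcp_pos: [0.6088, -0.1529, 0.1394]
eef_rot: [-2.181, -2.258, 0.001]
wrist_force: [-0.5, 0.2, -0.1]
grip_width: 0.525
```

```bash
python3 - <<'E'
from h import *
s=manip.state();print(s['clock'],s['grip_width']*85.4,s['wrist_force'])
rel([.6100,-.155,.06])
im,p=grab("wrist");sd,S=grab("side");tp,Tp=grab("top")
a=np.zeros((600,800,3),np.uint8)
a[:300,:400]=cv2.resize(im[:,:,::-1],(400,300))
a[300:600,:400]=cv2.resize(tp[190:280,150:270,::-1],(400,300),interpolation=cv2.INTER_CUBIC)
u,v=proj(S,np.array([.61,-.2,.075])).astype(int);a[:300,400:]=cv2.resize(sd[v-30:v+30,u-40:u+40,::-1],(400,300),interpolation=cv2.INTER_CUBIC)
a[300:600,400:]=cv2.resize(sd[190:340,200:400,::-1],(400,300),interpolation=cv2.INTER_CUBIC)
cv2.imwrite("pics/last.png",a)
E
```

```text
24.2 44.84568240000738 [-0.4856  0.1976 -0.1484]
tcp [ 0.6088 -0.1529  0.1394] x [-0.0348  0.9994  0.0008] y [ 0.9994  0.0348 -0.002 ] z [-0.002   0.0007 -1.    ] shift [-0.0732  0.0438  2.6462]
```

View pics/last.png

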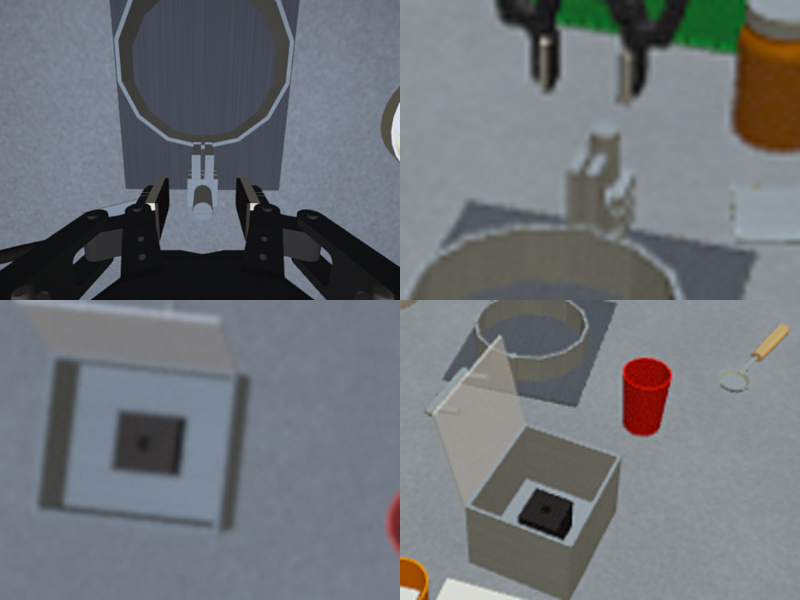

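Emit:
play_rows([
  [[45, -0.06, 0.04, 0.7, 0], [45, -0.06, 0.04, 1.4, 0], [45, -0.06, 0.04, 2.1, 0], [45, -0.06, 0.04, 2.6, 0], [45, -0.06, 0.04, 2.6, 0]],
])

```text
clock: 24.77
tcp_pos: [0.6074, -0.1578, 0.0583]
eef_rot: [-2.184, -2.25, 0.007]
wrist_force: [-1.5, 0.7, -0.5]
grip_width: 0.525
```

Emit:
play_rows([
  [[45, 0, 0, 0, 0], [45, 0, 0, 0, 0], [45, 0, 0, 0, 0], [45, 0, 0, 0, 0]],
])

```text
clock: 25.1
tcp_pos: [0.6117, -0.1572, 0.0637]
eef_rot: [2.185, 2.254, 0.002]
wrist_force: [-0.3, 0.3, 0.4]
grip_width: 0.53
```

Emit:
play_rows([
  [[45, 0.06, -0.055, 0.1, 0], [45, 0.06, -0.055, 0.1, 0], [45, 0.06, -0.055, 0.1, 0], [0, 0.06, -0.055, 0.1, 0], [0, 0.06, -0.055, 0.1, 0]],
])

```text
clock: 25.52
tcp_pos: [0.609, -0.1552, 0.0595]
eef_rot: [2.186, 2.256, -0.0]
wrist_force: [-0.5, -0.1, 0.5]
grip_width: 0.248
```

Emit:
play_rows([
  [[0, 0, 0, 0, 0], [0, 0, 0, 0, 0], [0, 0, 0, 0, 0], [0, 0, 0, 0, 0], [0, 0, 0, 0, 0]],
])

```text
clock: 25.93
tcp_pos: [0.6092, -0.1552, 0.0597]
eef_rot: [2.187, 2.255, 0.0]
wrist_force: [0.3, -0.9, 3.0]
grip_width: 0.219
```

Emit:
play_rows([
  [[0, 0, 0, 0, 0], [0, 0, 0, 0, 0], [0, 0, 0, 0, 0], [0, 0, 0, 0, 0], [0, 0, 0, 0, 0]],
])

```text
clock: 26.35
tcp_pos: [0.6092, -0.1551, 0.0596]
eef_rot: [2.186, 2.255, 0.0]
wrist_force: [-0.5, -0.2, 3.8]
grip_width: 0.221
```

```bash
python3 -c "
from rig import manip
s=manip.state();print(s['grip_width'],s['wrist_force'],s['clock']);print(manip.sign_off())"
```

```text
0.22145844875788026 [-0.49395476 -0.18863289  3.77382586] 26.35
the job is handed in; nothing more can be done
None
```

The job is done in the order asked and handed in at 26.35 s. The lid is open, the mould shut and the pin home, and the gripper was still squeezing the two ears when I handed in.

**Last checks**
- **Lid and caddy:** the last picture, taken just before the squeeze, shows the lid leaning back past upright and the caddy's socket block empty.
- **Mould:** the half met a firm stop at about 15 N sideways. A close view afterwards showed the lugs aligned and the ears parallel.
- **Pin:** the upward force rose to 9 N at the height I had worked out for the head resting on the top lug. The last picture shows the pin standing in the lugs.
- **Squeeze:** the opening held steady at about 19 mm, and the wrist force stayed under 4 N. The gripper reads 1–2 mm low (it read about 18 mm on the 20 mm pin head), so this fits the 20 mm over the ears.
- **Bystanders:** the red tumbler is upright. The orange tumbler and the jar are only partly in the last picture, and they show no sign of having been touched.

**What disagreed or went unchecked**
- The first grasp of the lid handle missed. The fingertips stood roughly 30 mm higher relative to the TCP than the text says, so I worked from the camera and grasp evidence instead.
- The first wrist view put the lug hole about 4 mm off the top and side cameras. Two nearer wrist views settled it.
- I had used all 12 pictures by the end, so the final squeeze was checked only by opening and force.

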